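Pack the chuck jaws and fasten the case

TASK

Lay every loose chuck jaw flat on the floor of the blue case, none on top of another, then shut the lid right down. Then fasten the lid: turn both black wing knobs clockwise to their stops so that their tongues are fully behind the frame edge, and press the slotted brass stud and turn it clockwise a quarter turn until it drops into its catch. Leave the chuck, the drill and the oil bottle where they are.

Things in the scene. Friction and masses are not known exactly. Their poses are not given: they have to be found in the camera images.
- case: Blue jaw case fixed to the bench, open box 200 (x) by 360 (y) by 85 mm high, walls and floor 4 mm. Origin under its centre; x points away from the robot, front is -x. A 5 mm frame edge at rim height reaches in from the front to x = -77 mm; a catch block hangs under it (x -86 to -62, y -29 to +6 mm, down to 69 mm above the bench). Set jaws down in the middle of the floor.
- lid (a joint): Angle of the blue lid (200 x 360 x 6 mm, 0.6 kg), hinged on the case's rear (+x) rim: 0 shut, about 1.5 upright (open), opens to 1.7. The stiff hinge (0.8 N m) holds it wherever it is left; push its outer face near the front edge over and down to shut it. It shuts only while the wing knobs and stud are undone.
- lid_front (a point): Middle of the lid's front (free) edge, on its outer face (upper face when shut). x axis: along the lid from this edge to the hinge; y along the edge; z outward normal of the face. The outer face is clear of fasteners along a strip 60 mm to either side (y = +-60 mm).
- lid_hinge (a point): Middle of the lid's hinge axis, which runs along the case's y: 100 mm behind the case's centre (case +x), 85.5 mm above the bench, in line with the lid's underside. The front edge is 200 mm from it and the outer face 6 mm above it.
- wing_l (a joint): Turn (rad) of the left (+y) wing knob, clockwise seen from above the shut lid. 0 to 0.3: wing along the case's y, hidden tongue along the frame edge, undone. 1.6: at the stop, wing along the case's x, tongue fully behind (under) the edge, which it passes only when the lid is right down. Friction 0.08 N m; stays where left.
- wing_l_grip (a point): Grip point on the axis of the left knob: black wing 12 mm thick, 58 long, 32 high; the point is 36 mm above the lid's outer face, 10 mm below the wing's top. Below the wing a thin neck (last 14 mm above the lid). Axis 44 mm behind the lid's front edge, 120 mm left (+y) of its middle. Turns with the knob: y along the wing, x across, z off the lid. Red mark on the tongue's end (-y).
- wing_r (a joint): Turn of the right (-y) wing knob; same as wing_l.
- wing_r_grip (a point): Grip point of the right wing knob, same as the left one but 120 mm right (-y) of the lid's middle.
- stud_press (a joint): Depth (m) to which the quarter-turn stud is pressed: 0 sprung up, 0.009 fully down; spring 3 N at 0, 10 N at 0.007. It turns past 0.2 rad only while pressed 0.006 or more. Turned home and let go, it springs into its catch and stays about 0.003 down; let go half-way it rests at about 0.006 under the catch block.
- stud_turn (a joint): Turn (rad) of the stud, clockwise seen from above the shut lid: 0 to 0.12 undone, head along the case's y; 1.57 stop, head along the case's x, at its catch. Friction 0.04 N m.
- stud_grip (a point): Grip point of the slotted brass stud (middle of the lid, 44 mm behind its front edge): head 14 mm thick, 40 long, 36 high, slot along its top, above a steel collar 40 mm wide, 7 high. The point is on the axis, 10 mm below the head's top, 34 mm above the lid's outer face when not pressed. Turns with the head: y along its length, x across, z off the lid.
- jaw0_center (a point): A loose steel chuck jaw, about 0.4 kg, 76 mm long (its x), 28 mm wide (its y), 38 mm high (its z): a base 20 mm high with an 18 mm step on 46 mm of its -x end. The point is its centre, 19 mm above its underside. There are 2 to 4 jaws, any of the four names may be absent (None).
- jaw1_center (a point): A loose steel chuck jaw, about 0.4 kg, 76 mm long (its x), 28 mm wide (its y), 38 mm high (its z): a base 20 mm high with an 18 mm step on 46 mm of its -x end. The point is its centre, 19 mm above its underside. May be absent (None).
- jaw2_center (a point): A loose steel chuck jaw, about 0.4 kg, 76 mm long (its x), 28 mm wide (its y), 38 mm high (its z): a base 20 mm high with an 18 mm step on 46 mm of its -x end. The point is its centre, 19 mm above its underside. May be absent (None).
- jaw3_center (a point): A loose steel chuck jaw, about 0.4 kg, 76 mm long (its x), 28 mm wide (its y), 38 mm high (its z): a base 20 mm high with an 18 mm step on 46 mm of its -x end. The point is its centre, 19 mm above its underside. May be absent (None).
- chuck: Bystander: a steel lathe chuck body, 104 mm across, 55 mm high, origin under its centre. Leave it alone.
- drill: Bystander: a teal and orange hand drill lying on its side, about 220 mm long and 180 mm wide, 60 mm high; origin near its middle at bench level. Leave it alone.
- oil_bottle: Bystander: a yellow oil bottle 60 mm across, 160 mm high, origin under its centre. Leave it alone.
Things that resemble listed ones, but are neither listed nor needed, are in the scene too. Leave any brown or pink look-alike of the part that bears jaw3_center alone.

How it is judged:
On the way, in this order (a step that is already met when the one before it is completed fails the run):
1. every jaw lies in the case, on its floor (x of jaw0_center in the frame of case between -0.09 and 0.09 m and y of jaw0_center in the frame of case between -0.172 and 0.172 m and z of each of jaw0_center, jaw1_center, jaw2_center, jaw3_center in the frame of case below 0.036 m and x of jaw1_center in the frame of case between -0.09 and 0.09 m and y of jaw1_center in the frame of case between -0.172 and 0.172 m and x of jaw2_center in the frame of case between -0.09 and 0.09 m and y of jaw2_center in the frame of case between -0.172 and 0.172 m and x of jaw3_center in the frame of case between -0.09 and 0.09 m and y of jaw3_center in the frame of case between -0.172 and 0.172 m), for 0.2 s.
2. the lid is right down, its fasteners not yet turned (all of step 1 and value of joint lid below 0.02 rad and value of joint each of wing_l, wing_r, stud_turn below 0.9 rad), for 0.2 s.
At the end, for the whole second after the job is handed in: Every jaw's centre is inside the case and less than 36 mm above its underside (lying on the floor, not stacked), at rest; lid within 0.02 rad of shut; both wing knobs past 1.3 rad; stud past 1.25 rad and risen into its catch (pressed less than 4.8 mm) (all of step 1 and value of joint lid below 0.02 rad and value of joint each of wing_l, wing_r above 1.3 rad and value of joint stud_turn above 1.25 rad and value of joint stud_press below 0.0048 m and linear speed of each of jaw0, jaw1, jaw2, jaw3 below 0.03 m/s); the robot touches nothing.
It fails at once if the chuck, drill or oil bottle is moved more than 30 mm or knocked over (distance of any of chuck, drill, oil_bottle from where it was at the start of the episode above 0.03 m or angle between oil_bottle's own z axis and vertical above 0.5 rad).
Of jaw0, jaw1, jaw2, jaw3 only 2 to 4 are there at a start; the rules pass over those that are not, and their reading is None.
At some moment in a run one of jaw0, jaw1, jaw2, jaw3 may be knocked a few centimetres aside while the robot is not near it.
Once in a run the grip may slacken for a moment while it holds something.
It also fails if it takes over 210 s, if anything falls off the work surface, if the arm or the gripper's body presses on something with over 40 N, if the wrist force passes 120 N, or if a joint passes its speed limit or range.

ROBOT

A 6-joint arm with a two-finger parallel gripper is mounted at the origin on the work surface. World frame = base frame: x ahead of the robot, y to its left, z up, the work surface at z = 0. Lengths are in m, angles in rad, forces in N, time in s.
With the tool pointing down it reaches from about 0.3 to 0.775 m from the base axis. Payload 14.6 kg.
Tool frame: the origin (TCP) lies at the very end of the fingers, on their centre line; the grasp point (between the pads) lies 19 mm behind it (env.grasp_offset is the distance from the TCP to the grasp point, in m); z points along the fingers, y is the line along which they close (so a half turn about z gives the same grasp; the last joint's range is limited). The gripper opens to 85 mm and grips with 20 to 120 N. Pads are 22 mm wide; open, the fingers measure 114 mm over their backs; the gripper's body (76 mm by 85 mm) begins 54 mm behind the grasp point. The pads swing forward as they close: fully open they stand 13 mm farther back than shut.
Start: joints at [-1.216, 0.3, 1.521, -0, 1.321, -0.067], TCP at [0.225, -0.502, 0.231] pointing down, gripper open.
Joint ranges: [-3.03, 3.03], [-0.79, 2.21], [0.23, 2.52], [-1.04, 4.18], [0, 3.07], [-2.55, 2.55]. Speed limits (rad/s): [2.22, 2.22, 2.57, 3.14, 3.14, 3.14].

INTERFACE

Orientations are given as a rotation vector (axis times angle).
In Python, from rig import env gives the robot as it stands.
- The arm moves only by the tool step_arm, never from a script. Its argument "series" is a list of rows, each a list of 7 numbers: the shift along the tool's x, y, z in cm, then the turn, a rotation vector about the tool's x, y, z in rad, then the opening, from 0 (shut) to 1 (fully open). In form: [[tx, ty, tz, wx, wy, wz, fingers], ...]. A call has 1 to 20 rows; each row shifts and turns the commanded pose from where the row before left it, along the tool's axes as they then stand; what a row does not reach is not made up. A row lasts 1/12 s, in which the tool goes at most 41.7 mm and 7.16 degrees, less where a joint would pass 70% of its speed; a pose out of reach is approached as far as the arm can. A call is refused whole if a number of a shift passes 4.17 or a number of a turn 0.125, either way. A call with a gripper value outside its range is refused whole. The fingers move at their own pace and stop on an object; the grip force is fixed at half the most. Time passes only in rows, so rows that do not move let the fingers close. It gives the time, the measured TCP pose, the force, the opening and the grip force at its end, in the units of the state.
- env.get_obs(): the state, without advancing time (a new reading comes with each control period).
- env.camera(name): name is "scene" or "top"; returns a dict with "frame" (420x560x3 uint8, blue, green, red), "range_z" (420x560 float32, m along the optical axis (not along the pixel's ray), 0 where there is no reading), "intrinsics" (3x3 intrinsics, pixels), "k1" (the pictures are not rectified: a ray, as slopes to the right and down, at radius r is drawn at 1 + k1 r^2 times it, then the intrinsics apply), "eye" and "attitude" of the camera in the world. Camera axes: x right, y down, z forward; pixel columns grow to the right and rows downward; lengths in m; the calibration is good to about 2 mm. A picture is of the moment at which its call begins.
- env.hand_in(): hands the job in; it is judged then, once.
Trained networks look in the newest picture that a camera, given by its name, has taken for a name from the list of things; names that differ only in an ending like _2 or _b are one class to them, and where a whole thing is asked for, a point or a joint stands for the part that bears it (a point fixed in the world has none). Each returns a list of dicts, best first, with "score" (0 to 1); they miss things now and then, are a little off and sometimes report something else, mostly with a low value. They report only what shows in the picture. A call takes as long as a camera call. They do not tell look-alikes from the thing itself.
- env.look_for(camera, name): "location" ([x, y, z] in m, in the coordinates of the camera as it stood for that picture, good to about 4 mm: the middle of the surface that is visible of it).
- env.pinpoint(camera, name): "location" ([x, y, z] in m, in the coordinates of the camera as it stood for that picture, good to about 4 mm: a listed point, or the origin of a listed thing).
The state is a dict: "time": time; "joint_pos": joint angles; "qvel": joint speeds; "tau": joint torques, N m; "tool_pos": TCP position; "ee_rot": TCP orientation; "wrist_force": force on the tool from outside, world axes, zero at the start; "ft_torque": the same for the moment, N m; "grip_width": finger opening in m; "finger_force": force on a finger pad.
Only numpy, scipy, OpenCV 4.12 (cv2) and the standard library are available. Lean on these libraries where they do the work, as an engineer would, in place of code of your own. Each camera call takes 0.05 s, during which the arm holds its last target. There are 200 camera calls.

## Working session

There is one attempt and no reset: what is moved stays moved. The work goes in short steps, Python scripts to look and compute and a tool call to move; the robot and the scene stay as the last step left them, time stands still between calls to the robot, and variables do not carry over. Pictures are saved under pics/ and viewed, at most 14 in all, crops included, and the job is handed in when it is done.

Besides the shell and the picture viewer there is one more tool, called after "Call:" as name(argument=value, ...), one argument or row to a line, values as JSON. step_arm: Moves the arm, as the interface text tells. Its arguments: {"type":"object","properties":{"series":{"type":"array"}},"required":["series"]}

```bash
ls; mkdir -p pics
cat > h.py <<'E'
import numpy as np, cv2
from scipy.spatial.transform import Rotation as R
from rig import env
def att(c):
    a=np.array(c["attitude"],float)
    return a if a.shape==(3,3) else R.from_rotvec(a).as_matrix() if a.size==3 else R.from_quat(a).as_matrix()
def w(c,p): return att(c)@np.array(p)+np.array(c["eye"])
def cloud(c):
    K=np.array(c["intrinsics"]);z=c["range_z"];h,wd=z.shape
    u,v=np.meshgrid(np.arange(wd),np.arange(h))
    x=(u-K[0,2])/K[0,0];y=(v-K[1,2])/K[1,1];a,b=x.copy(),y.copy()
    for _ in range(8):
        s=1+c["k1"]*(a*a+b*b);a=x/s;b=y/s
    P=np.stack([a*z,b*z,z],-1)@att(c).T+np.array(c["eye"])
    P[z==0]=np.nan
    return P
E
python3 - <<'E'
from h import *
names="case lid_front lid_hinge wing_l_grip wing_r_grip stud_grip jaw0_center chuck drill oil_bottle".split()
for cn in("scene","top"):
    c=env.camera(cn);cv2.imwrite(f"pics/{cn}0.png",c["frame"])
    if cn=="scene":print(c["attitude"],c["eye"],c["intrinsics"],c["k1"])
    for n in names:
        print(cn,n,[(round(d["score"],2),w(c,d["location"]).round(3).tolist()) for d in env.pinpoint(cn,n)][:6])
print(env.get_obs())
E
```

```text
pics
[-1.96231078 -1.34904476  0.61789242] [ 1.47211742 -0.3546942   1.03327226] [[510.07364388   0.         284.70148858]
 [  0.         510.07364388 208.64750981]
 [  0.           0.           1.        ]] -0.07392332393758783
scene case [(0.91, [0.559, 0.119, -0.002]), (0.69, [0.441, -0.334, 0.019])]
scene lid_front [(0.89, [0.663, 0.116, 0.289]), (0.64, [0.561, 0.117, -0.002]), (0.52, [0.699, 0.23, 0.241])]
scene lid_hinge [(0.72, [0.658, 0.115, 0.084])]
scene wing_l_grip [(0.75, [0.701, 0.231, 0.241])]
scene wing_r_grip [(0.67, [0.695, -0.009, 0.244])]
scene stud_grip [(0.51, [0.699, 0.111, 0.239])]
scene jaw0_center [(0.56, [0.384, -0.238, 0.025])]
scene chuck [(0.73, [0.275, 0.3, 0.004])]
scene drill [(0.96, [0.748, -0.137, -0.002])]
scene oil_bottle [(0.97, [0.66, 0.434, -0.001]), (0.38, [0.667, 0.112, 0.288])]
top case []
top lid_front [(0.97, [0.662, 0.114, 0.284])]
top lid_hinge [(0.77, [0.661, 0.109, 0.085]), (0.47, [0.437, -0.337, 0.02])]
top wing_l_grip [(0.63, [0.707, 0.231, 0.242])]
top wing_r_grip [(0.82, [0.692, -0.009, 0.25])]
top stud_grip [(0.79, [0.698, 0.111, 0
[... 228 characters left out ...]
0.663, 0.44, -0.001])]
{'time': 1.1, 'joint_pos': array([-1.21558109e+00,  2.99870324e-01,  1.52098086e+00,  2.29561538e-05,
        1.32071919e+00, -6.65775510e-02]), 'qvel': array([-0.00099803,  0.00073196,  0.00027454,  0.00037876, -0.00115957,
       -0.00200384]), 'tau': array([-9.08966158e-04, -5.43363404e+01, -3.61982059e+01, -6.52662675e-05,
        6.02528416e-04,  7.14477846e-05]), 'tool_pos': array([ 0.22517947, -0.50178368,  0.23130497]), 'ee_rot': array([3.07196989e+00, 6.57637399e-01, 3.96084056e-05]), 'wrist_force': array([-0.04584975,  0.94533799,  0.0651176 ]), 'ft_torque': array([ 0.07113075,  0.02577674, -0.05504796]), 'finger_force': 0.0, 'grip_width': 0.0854871439666945}
```

View pics/top0.png

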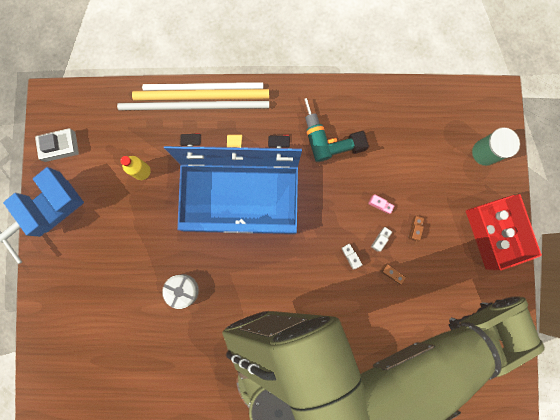

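View pics/scene0.png

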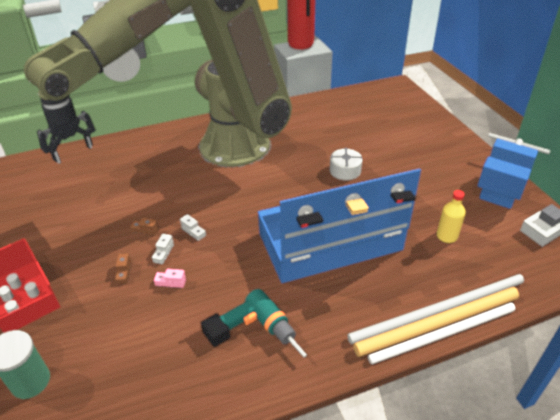

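Run:
```python
from h import *
for cn in("scene","top"):
    env.camera(cn)
    c=env.camera(cn)
    for n in ["jaw0_center","jaw1_center","jaw2_center","jaw3_center"]:
      for f in (env.pinpoint,env.look_for):
        print(cn,n,[(round(d["score"],2),w(c,d["location"]).round(3).tolist()) for d in f(cn,n)][:8])
    if cn=="top": print(c["attitude"],c["eye"])
```

```text
scene jaw0_center [(0.83, [0.384, -0.239, 0.022])]
scene jaw0_center [(0.61, [0.387, -0.239, 0.027])]
scene jaw1_center [(0.72, [0.664, 0.436, -0.001]), (0.54, [0.747, -0.14, -0.004])]
scene jaw1_center []
scene jaw2_center []
scene jaw2_center [(0.5, [0.389, -0.24, 0.026]), (0.17, [0.689, -0.012, 0.249])]
scene jaw3_center [(0.94, [0.442, -0.336, 0.019]), (0.9, [0.322, -0.371, 0.017]), (0.75, [0.471, -0.452, 0.022]), (0.71, [0.548, -0.337, 0.024])]
scene jaw3_center [(0.96, [0.562, -0.336, 0.023]), (0.93, [0.338, -0.367, 0.02]), (0.81, [0.446, -0.335, 0.021]), (0.55, [0.48, -0.45, 0.02]), (0.25, [0.762, -0.169, 0.043])]
top jaw0_center [(0.57, [0.382, -0.241, 0.021]), (0.41, [0.435, -0.335, 0.02])]
top jaw0_center [(0.62, [0.382, -0.239, 0.039])]
top jaw1_center []
top jaw1_center []
top jaw2_center []
top jaw2_center []
top jaw3_center [(0.74, [0.468, -0.452, 0.017]), (0.73, [0.32, -0.369, 0.019]), (0.66, [0.546, -0.341, 0.021]), (0.5, [0.435, -0.336, 0.019])]
top jaw3_center [(0.77, [0.433, -0.329, 0.032]), (0.67, [0.543, -0.335, 0.032]), (0.62, [0.325, -0.361, 0.038]), (0.57, [0.463, -0.446, 0.033])]
[-2.16853087  2.18549577 -0.1049514 ] [0.38322607 0.00779789 1.36164619]
```

Top view: two steel jaws, at about (352,256) and (382,239). The pink (382,203) and brown (394,274), (418,228) ones are look-alikes. The case is at (238,198) with the lid upright. The scene view agrees, and no other steel jaw shows.

```bash
cat >> h.py <<'E'
def jaws(cn,centers,r=0.06,zmin=0.01):
    c=env.camera(cn);P=cloud(c);f=c["frame"].astype(int)
    sat=f.max(-1)-f.min(-1)
    for x,y in centers:
        m=(np.hypot(P[...,0]-x,P[...,1]-y)<r)&(P[...,2]>zmin)&(P[...,2]<0.06)&(sat<40)
        q=P[m];(cx,cy),(sw,sh),a=cv2.minAreaRect((q[:,:2]*1000).astype(np.float32))
        if sw<sh:a+=90
        st=q[q[:,2]>0.03]
        print(cn,len(q),"ctr mm",round(cx,1),round(cy,1),"size",round(sw,1),round(sh,1),"axis deg",round((a+90)%180-90,1),"step",(st[:,:2].mean(0)*1000).round(0),"zmax",np.percentile(q[:,2],98).round(3))
def pose():
    o=env.get_obs();M=R.from_rotvec(o["ee_rot"]).as_matrix();return o,M
def plan(x,y,z,a):
    """turn needed about tool z, then shift in tool axes (cm) after the turn, for a downward tool"""
    o,M=pose();cur=np.arctan2(M[1,0],M[0,0]);d=(a-cur+np.pi)%(2*np.pi)-np.pi
    T=np.array([[np.cos(a),np.sin(a),0],[np.sin(a),-np.cos(a),0],[0,0,-1]])
    print("TCP",o["tool_pos"].round(4),"a",round(cur,3),"tilt",M[:,2].round(3),"wz",round(-d,3),"shift cm",(T.T@(np.array([x,y,z])-o["tool_pos"])*100).round(2),"w",round(o["grip_width"],4))
E
python3 - <<'E'
from h import *
for cn in("top","scene"): jaws(cn,[(.383,-.24),(.437,-.336)])
for cn in("top","scene"):
    c=env.camera(cn);P=cloud(c);f=c["frame"].astype(int)
    blue=(f[...,0]-f[...,2]>50)&(P[...,0]>.4)&(P[...,0]<.75)&(abs(P[...,1]-.117)<.2)
    q=P[blue&(P[...,2]>.11)]
    print(cn,len(q),q.min(0).round(3),q.max(0).round(3))
    if cn=="scene":
        b=np.c_[np.ones(len(q)),q[:,1:]]
        for _ in range(4):
            s=np.linalg.lstsq(b,q[:,0],rcond=None)[0];k=abs(q[:,0]-b@s)<.006;q,b=q[k],b[k]
        print("lid plane x=c+ay+bz",s.round(4),len(q))
    q=P[blue&(abs(P[...,2]-.085)<.008)&(P[...,0]<.62)]
    (a,b_),(sw,sh),an=cv2.minAreaRect((q[:,:2]*1000).astype(np.float32));print("rim",a,b_,sw,sh,an)
E
```

```text
top 239 ctr mm 381.6 -238.2 size 75.8 28.0 axis deg 27.2 step [ 368. -245.] zmax 0.044
top 223 ctr mm 434.7 -335.3 size 29.0 75.7 axis deg -34.2 step [ 422. -327.] zmax 0.044
scene 302 ctr mm 383.3 -238.1 size 82.7 32.0 axis deg 27.2 step [ 372. -245.] zmax 0.043
scene 346 ctr mm 437.3 -336.3 size 31.0 81.9 axis deg -35.6 step [ 427. -328.] zmax 0.043
top 1686 [ 0.652 -0.066  0.11 ] [0.673 0.291 0.291]
rim 537.7807006835938 115.84784698486328 362.91351318359375 165.7090606689453 89.74661254882812
scene 5261 [ 0.653 -0.069  0.11 ] [0.708 0.291 0.29 ]
lid plane x=c+ay+bz [6.611e-01 2.980e-02 5.000e-04] 5239
rim 528.03076171875 -58.356597900390625 58.326812744140625 176.86070251464844 67.83833312988281
```

```bash
python3 -c "
from h import *
plan(.378,-.240,.10,.475)"
```

```text
TCP [ 0.2252 -0.5018  0.2313] a 0.422 tilt [-0.  0. -1.] wz -0.053 shift cm [ 25.56 -16.29  13.13] w 0.0856
```

Call:
step_arm(
  series=[
    [0, 0, 0, 0, 0, -0.053, 0.75],
    [2.5, -1.6, 0, 0, 0, 0, 0.75],
    [2.5, -1.6, 0, 0, 0, 0, 0.75],
    [2.5, -1.6, 0, 0, 0, 0, 0.75],
    [2.5, -1.6, 0, 0, 0, 0, 0.75],
    [2.5, -1.6, 0, 0, 0, 0, 0.75],
    [2.5, -1.6, 0, 0, 0, 0, 0.75],
    [2.5, -1.6, 2, 0, 0, 0, 0.75],
    [2.5, -1.6, 2.5, 0, 0, 0, 0.75],
    [2.5, -1.6, 2.5, 0, 0, 0, 0.75],
    [2.5, -1.6, 2.5, 0, 0, 0, 0.75],
    [0.6, -0.3, 2.5, 0, 0, 0, 0.75],
    [0, 0, 1, 0, 0, 0, 0.75],
    [0, 0, 0, 0, 0, 0, 0.75],
    [0, 0, 0, 0, 0, 0, 0.75],
  ],
)

```text
time: 3.55
tool_pos: [0.3783, -0.2406, 0.1019]
ee_rot: [3.054, 0.738, -0.0]
wrist_force: [-0.0, -0.2, 0.9]
grip_width: 0.0639
finger_force: 0.0
```

```bash
python3 -c "
from h import *
jaws('scene',[(.383,-.24),(.437,-.336)])
plan(.378,-.240,.007,.475)"
```

```text
scene 298 ctr mm 381.8 -239.3 size 79.7 31.8 axis deg 29.4 step [ 371. -245.] zmax 0.043
scene 342 ctr mm 436.2 -335.4 size 31.8 80.6 axis deg -36.3 step [ 426. -328.] zmax 0.042
TCP [ 0.3785 -0.2409  0.1025] a 0.474 tilt [ 0.001 -0.001 -1.   ] wz -0.001 shift cm [-0.   -0.1   9.55] w 0.0643
```

Call:
step_arm(
  series=[
    [0, -0.1, 2.5, 0, 0, 0, 0.75],
    [0, 0, 2.5, 0, 0, 0, 0.75],
    [0, 0, 2, 0, 0, 0, 0.75],
    [0, 0, 1.5, 0, 0, 0, 0.75],
    [0, 0, 0.9, 0, 0, 0, 0.75],
    [0, 0, 0, 0, 0, 0, 0.75],
    [0, 0, 0, 0, 0, 0, 0],
    [0, 0, 0, 0, 0, 0, 0],
    [0, 0, 0, 0, 0, 0, 0],
    [0, 0, 0, 0, 0, 0, 0],
    [0, 0, 0, 0, 0, 0, 0],
    [0, 0, 0, 0, 0, 0, 0],
    [0, 0, -1, 0, 0, 0, 0],
    [0, 0, -2, 0, 0, 0, 0],
    [0, 0, -3, 0, 0, 0, 0],
    [0, 0, -4, 0, 0, 0, 0],
    [0, 0, -4, 0, 0, 0, 0],
    [0, 0, -3, 0, 0, 0, 0],
    [0, 0, 0, 0, 0, 0, 0],
  ],
)

```text
time: 5.18
tool_pos: [0.3795, -0.24, 0.184]
ee_rot: [3.046, 0.737, 0.01]
wrist_force: [0.1, -0.9, -3.2]
grip_width: 0.027
finger_force: 60.4
```

```bash
python3 -c "
from h import *
# case frame: centre .559,.118 yaw -.03 ; target case (0.005,-0.07)
c,s=np.cos(-.03),np.sin(-.03)
for y in(-.07,.07):
  X=.559+c*.005-s*y;Y=.118+s*.005+c*y;print(X,Y);plan(X,Y,.17,-.03)
print(env.get_obs()['finger_force'])"
```

```text
0.5618980651545703 0.047881520136558386
TCP [ 0.3795 -0.24    0.184 ] a 0.475 tilt [ 0.008 -0.006 -1.   ] wz 0.505 shift cm [ 17.37 -29.32   1.4 ] w 0.027
0.5660974351829197 0.18781852486141665
TCP [ 0.3795 -0.24    0.184 ] a 0.475 tilt [ 0.008 -0.006 -1.   ] wz 0.505 shift cm [ 17.37 -43.32   1.4 ] w 0.027
60.39873853325844
```

Call:
step_arm(
  series=[
    [0, 0, 0, 0, 0, 0.1, 0],
    [0, 0, 0, 0, 0, 0.1, 0],
    [0, 0, 0, 0, 0, 0.1, 0],
    [0, 0, 0, 0, 0, 0.1, 0],
    [0, 0, 0, 0, 0, 0.105, 0],
    [1.2, -3, 0, 0, 0, 0, 0],
    [1.2, -3, 0, 0, 0, 0, 0],
    [1.2, -3, 0, 0, 0, 0, 0],
    [1.2, -3, 0, 0, 0, 0, 0],
    [1.2, -3, 0, 0, 0, 0, 0],
    [1.2, -3, 0, 0, 0, 0, 0],
    [1.2, -3, 0, 0, 0, 0, 0],
    [1.2, -3, 0, 0, 0, 0, 0],
    [1.2, -3, 0, 0, 0, 0, 0],
    [1.2, -3, 0, 0, 0, 0, 0],
    [1.2, -3, 0, 0, 0, 0, 0],
    [1.2, -3, 0, 0, 0, 0, 0],
    [1.2, -3, 0, 0, 0, 0, 0],
    [1.2, -3, 0, 0, 0, 0, 0],
    [0, 0, 0, 0, 0, 0, 0],
  ],
)

```text
time: 6.85
tool_pos: [0.5589, 0.1801, 0.1764]
ee_rot: [-3.14, 0.042, 0.001]
wrist_force: [-0.7, -0.9, -4.2]
grip_width: 0.0271
finger_force: 60.9
```

```bash
python3 -c "
from h import *
plan(.566,.188,.015,-.03)
c=env.camera('scene');cv2.imwrite('pics/s1.png',c['frame'])"
```

```text
TCP [0.5589 0.1801 0.1764] a -0.027 tilt [-0.001  0.001 -1.   ] wz 0.003 shift cm [ 0.69 -0.81 16.14] w 0.0271
```

Call:
step_arm(
  series=[
    [0.7, -0.8, 0, 0, 0, 0, 0],
    [0, 0, 2.5, 0, 0, 0, 0],
    [0, 0, 2.5, 0, 0, 0, 0],
    [0, 0, 2.5, 0, 0, 0, 0],
    [0, 0, 2.5, 0, 0, 0, 0],
    [0, 0, 2, 0, 0, 0, 0],
    [0, 0, 2, 0, 0, 0, 0],
    [0, 0, 1, 0, 0, 0, 0],
    [0, 0, 0.6, 0, 0, 0, 0],
    [0, 0, 0.4, 0, 0, 0, 0],
    [0, 0, 0, 0, 0, 0, 0],
    [0, 0, 0, 0, 0, 0, 0],
  ],
)

```text
time: 7.9
tool_pos: [0.5661, 0.1836, 0.0182]
ee_rot: [-3.141, 0.048, -0.002]
wrist_force: [-0.2, 0.0, -4.2]
grip_width: 0.0276
finger_force: 61.0
```

```bash
python3 -c "
from h import *
plan(.566,.188,.013,-.03);print(pose()[0]['wrist_force'])"
```

```text
TCP [0.5661 0.1836 0.0182] a -0.03 tilt [ 0.001  0.    -1.   ] wz -0.0 shift cm [-0.02 -0.44  0.52] w 0.0276
[-0.23153494  0.00989581 -4.15685522]
```

Call:
step_arm(
  series=[
    [0, 0, 0.3, 0, 0, 0, 0],
    [0, 0, 0.2, 0, 0, 0, 0],
    [0, 0, 0, 0, 0, 0, 0],
    [0, 0, 0, 0, 0, 0, 0.6],
    [0, 0, 0, 0, 0, 0, 0.6],
    [0, 0, 0, 0, 0, 0, 0.6],
    [0, 0, 0, 0, 0, 0, 0.6],
    [0, 0, -1, 0, 0, 0, 0.6],
    [0, 0, -2, 0, 0, 0, 0.6],
    [0, 0, -3, 0, 0, 0, 0.6],
    [0, 0, -3, 0, 0, 0, 0.6],
    [0, 0, -3, 0, 0, 0, 0.75],
    [0, 0, -3, 0, 0, 0, 0.75],
    [0, 0, -2, 0, 0, 0, 0.75],
    [0, 0, 0, 0, 0, 0, 0.75],
  ],
)

```text
time: 9.15
tool_pos: [0.5672, 0.184, 0.1881]
ee_rot: [-3.139, 0.047, -0.012]
wrist_force: [0.6, -1.5, 1.1]
grip_width: 0.064
finger_force: 0.0
```

```bash
python3 -c "
from h import *
jaws('scene',[(.437,-.336)])
c=env.camera('top');cv2.imwrite('pics/t2.png',c['frame'][120:300,150:430].repeat(2,0).repeat(2,1))
P=cloud(c);plan(.430,-.332,.10,-.60)"
```

```text
scene 347 ctr mm 436.4 -336.2 size 31.7 80.7 axis deg -36.6 step [ 427. -328.] zmax 0.042
TCP [0.5658 0.1837 0.1834] a -0.03 tilt [ 0.002  0.    -1.   ] wz 0.57 shift cm [17.91 50.23  8.34] w 0.0642
```

View pics/t2.png

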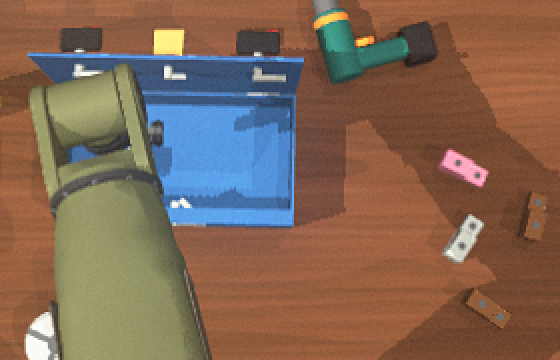

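The arm hides the first jaw. The second steel jaw, at (463,238) in the crop, has not moved. Going for it.

Call:
step_arm(
  series=[
    [0, 0, 0, 0, 0, 0.115, 0.75],
    [0, 0, 0, 0, 0, 0.115, 0.75],
    [0, 0, 0, 0, 0, 0.115, 0.75],
    [0, 0, 0, 0, 0, 0.115, 0.75],
    [0, 0, 0, 0, 0, 0.115, 0.75],
    [1.25, 3.5, 0, 0, 0, 0, 0.75],
    [1.25, 3.5, 0, 0, 0, 0, 0.75],
    [1.25, 3.5, 0, 0, 0, 0, 0.75],
    [1.25, 3.5, 0, 0, 0, 0, 0.75],
    [1.25, 3.5, 0, 0, 0, 0, 0.75],
    [1.25, 3.5, 0, 0, 0, 0, 0.75],
    [1.25, 3.5, 0, 0, 0, 0, 0.75],
    [1.25, 3.5, 0, 0, 0, 0, 0.75],
    [1.25, 3.5, 0, 0, 0, 0, 0.75],
    [1.25, 3.5, 0, 0, 0, 0, 0.75],
    [1.25, 3.5, 0, 0, 0, 0, 0.75],
    [1.25, 3.5, 0, 0, 0, 0, 0.75],
    [1.25, 3.5, 0, 0, 0, 0, 0.75],
    [1.25, 3.5, 0, 0, 0, 0, 0.75],
    [0, 0, 0, 0, 0, 0, 0.75],
  ],
)

```text
time: 10.92
tool_pos: [0.4286, -0.3234, 0.1811]
ee_rot: [2.997, -0.943, -0.003]
wrist_force: [-0.3, 0.9, 0.3]
grip_width: 0.0642
finger_force: 0.0
```

```bash
python3 -c "
from h import *
jaws('scene',[(.437,-.336)])
jaws('top',[(.566,.188)],zmin=.015)
plan(.430,-.331,.007,-.61)"
```

```text
scene 343 ctr mm 435.8 -335.5 size 31.5 82.6 axis deg -35.9 step [ 427. -328.] zmax 0.042
top 224 ctr mm 566.8 183.3 size 29.0 75.5 axis deg -2.2 step [553. 183.] zmax 0.048
TCP [ 0.43   -0.3194  0.1811] a -0.608 tilt [-0.002  0.002 -1.   ] wz 0.002 shift cm [ 0.66  0.95 17.41] w 0.0641
```

Call:
step_arm(
  series=[
    [0.4, 0.6, 2.5, 0, 0, 0, 0.75],
    [0, 0, 2.5, 0, 0, 0, 0.75],
    [0, 0, 2.5, 0, 0, 0, 0.75],
    [0, 0, 2.5, 0, 0, 0, 0.75],
    [0, 0, 1, 0, 0, 0, 0.75],
    [0, 0, 0, 0, 0, 0, 0.75],
    [0, 0, 0, 0, 0, 0, 0.75],
    [0, 0, 0, 0, 0, 0, 0.75],
  ],
)

```text
time: 11.68
tool_pos: [0.4315, -0.3262, 0.0737]
ee_rot: [2.998, -0.935, 0.003]
wrist_force: [-0.1, -0.6, 0.4]
grip_width: 0.0642
finger_force: 0.0
```

```bash
python3 -c "
from h import *
plan(.430,-.331,.007,-.61)"
```

```text
TCP [ 0.4315 -0.3262  0.0737] a -0.605 tilt [ 0.001 -0.001 -1.   ] wz 0.005 shift cm [0.15 0.48 6.67] w 0.0642
```

Call:
step_arm(
  series=[
    [0.15, 0.5, 0, 0, 0, 0, 0.75],
    [0, 0, 2, 0, 0, 0, 0.75],
    [0, 0, 2, 0, 0, 0, 0.75],
    [0, 0, 1.5, 0, 0, 0, 0.75],
    [0, 0, 1, 0, 0, 0, 0.75],
    [0, 0, 0, 0, 0, 0, 0.75],
    [0, 0, 0, 0, 0, 0, 0],
    [0, 0, 0, 0, 0, 0, 0],
    [0, 0, 0, 0, 0, 0, 0],
    [0, 0, 0, 0, 0, 0, 0],
    [0, 0, 0, 0, 0, 0, 0],
    [0, 0, 0, 0, 0, 0, 0],
    [0, 0, -1, 0, 0, 0, 0],
    [0, 0, -2, 0, 0, 0, 0],
    [0, 0, -3, 0, 0, 0, 0],
    [0, 0, -4, 0, 0, 0, 0],
    [0, 0, -4, 0, 0, 0, 0],
    [0, 0, -3, 0, 0, 0, 0],
    [0, 0, 0, 0, 0, 0, 0],
  ],
)

```text
time: 13.27
tool_pos: [0.4307, -0.3324, 0.1846]
ee_rot: [2.995, -0.935, 0.015]
wrist_force: [0.8, -0.3, -2.6]
grip_width: 0.0268
finger_force: 59.8
```

```bash
python3 -c "
from h import *
plan(.562,.048,.17,-.03)"
```

```text
TCP [ 0.4307 -0.3324  0.1846] a -0.605 tilt [ 0.008 -0.007 -1.   ] wz -0.575 shift cm [ 11.99 -38.41   1.46] w 0.0268
```

Call:
step_arm(
  series=[
    [0, 0, 0, 0, 0, -0.115, 0],
    [0, 0, 0, 0, 0, -0.115, 0],
    [0, 0, 0, 0, 0, -0.115, 0],
    [0, 0, 0, 0, 0, -0.115, 0],
    [0, 0, 0, 0, 0, -0.115, 0],
    [1, -3.2, 0, 0, 0, 0, 0],
    [1, -3.2, 0, 0, 0, 0, 0],
    [1, -3.2, 0, 0, 0, 0, 0],
    [1, -3.2, 0, 0, 0, 0, 0],
    [1, -3.2, 0, 0, 0, 0, 0],
    [1, -3.2, 0, 0, 0, 0, 0],
    [1, -3.2, 0, 0, 0, 0, 0],
    [1, -3.2, 0, 0, 0, 0, 0],
    [1, -3.2, 0, 0, 0, 0, 0],
    [1, -3.2, 0, 0, 0, 0, 0],
    [1, -3.2, 0, 0, 0, 0, 0],
    [1, -3.2, 0, 0, 0, 0, 0],
    [0, 0, 0, 0, 0, 0, 0],
    [0, 0, 0, 0, 0, 0, 0],
  ],
)

```text
time: 14.85
tool_pos: [0.5603, 0.0506, 0.1767]
ee_rot: [3.141, -0.043, -0.002]
wrist_force: [0.2, -1.0, -4.4]
grip_width: 0.0269
finger_force: 60.4
```

```bash
python3 -c "
from h import *
plan(.562,.048,.015,-.03);print(pose()[0]['finger_force'])
jaws('top',[(.566,.188)],zmin=.015)"
```

```text
TCP [0.5603 0.0506 0.1767] a -0.028 tilt [-0.001 -0.    -1.   ] wz 0.002 shift cm [ 0.18  0.25 16.17] w 0.0269
60.36611404269934
top 225 ctr mm 566.3 183.1 size 28.3 74.6 axis deg -1.5 step [553. 183.] zmax 0.046
```

Call:
step_arm(
  series=[
    [0.2, 0.2, 0, 0, 0, 0, 0],
    [0, 0, 2.5, 0, 0, 0, 0],
    [0, 0, 2.5, 0, 0, 0, 0],
    [0, 0, 2.5, 0, 0, 0, 0],
    [0, 0, 2.5, 0, 0, 0, 0],
    [0, 0, 2, 0, 0, 0, 0],
    [0, 0, 2, 0, 0, 0, 0],
    [0, 0, 1, 0, 0, 0, 0],
    [0, 0, 0.5, 0, 0, 0, 0],
    [0, 0, 0.4, 0, 0, 0, 0],
    [0, 0, 0, 0, 0, 0, 0],
    [0, 0, 0, 0, 0, 0, 0],
  ],
)

```text
time: 15.9
tool_pos: [0.5631, 0.0469, 0.0192]
ee_rot: [-3.141, 0.048, -0.002]
wrist_force: [0.2, -0.3, -4.0]
grip_width: 0.0271
finger_force: 60.4
```

```bash
python3 -c "
from h import *
plan(.562,.048,.013,-.03);print(pose()[0]['wrist_force'])"
```

```text
TCP [0.5631 0.0469 0.0192] a -0.03 tilt [ 0.001  0.    -1.   ] wz -0.0 shift cm [-0.11 -0.11  0.62] w 0.0271
[ 0.19385879 -0.2803304  -3.95282233]
```

Call:
step_arm(
  series=[
    [0, 0, 0.4, 0, 0, 0, 0],
    [0, 0, 0.2, 0, 0, 0, 0],
    [0, 0, 0, 0, 0, 0, 0],
    [0, 0, 0, 0, 0, 0, 0.6],
    [0, 0, 0, 0, 0, 0, 0.6],
    [0, 0, 0, 0, 0, 0, 0.6],
    [0, 0, 0, 0, 0, 0, 0.6],
    [0, 0, -1, 0, 0, 0, 0.6],
    [0, 0, -2, 0, 0, 0, 0.6],
    [0, 0, -3, 0, 0, 0, 0.6],
    [0, 0, -3, 0, 0, 0, 0.6],
    [0, 0, -3.5, 0, 0, 0, 0.6],
    [0, 0, -3.5, 0, 0, 0, 0.6],
    [0, 0, -3.5, 0, 0, 0, 0],
    [0, 0, -3.5, 0, 0, 0, 0],
    [0, 0, -3.5, 0, 0, 0, 0],
    [0, 0, -3, 0, 0, 0, 0],
    [0, 0, -2, 0, 0, 0, 0],
    [0, 0, 0, 0, 0, 0, 0],
  ],
)

```text
time: 17.48
tool_pos: [0.5631, 0.0471, 0.333]
ee_rot: [-3.141, 0.047, -0.012]
wrist_force: [-1.0, -0.1, 0.1]
grip_width: 0.0001
finger_force: 0.0
```

```bash
python3 -c "
from h import *
jaws('top',[(.566,.188),(.563,.048)],zmin=.015,r=.05)
c=env.camera('top');cv2.imwrite('pics/t3.png',c['frame'])
plan(.70,.055,.33,-.03)"
```

```text
top 181 ctr mm 566.2 185.4 size 75.1 25.5 axis deg 3.0 step [552. 185.] zmax 0.047
top 99 ctr mm 581.3 46.0 size 42.2 25.8 axis deg 0.4 step [568.  46.] zmax 0.045
TCP [0.5624 0.0471 0.3282] a -0.03 tilt [ 0.001  0.    -1.   ] wz -0.0 shift cm [13.73 -1.2  -0.18] w -0.0002
```

View pics/t3.png

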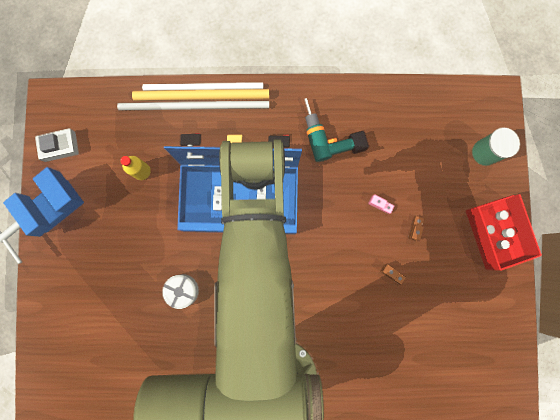

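Both jaws lie flat in the case at (217,198) and (261,193), and no other steel jaw is left on the bench. Next I go over and behind the lid.

Call:
step_arm(
  series=[
    [2.5, -0.3, 0, 0, 0, 0, 0],
    [2.5, -0.3, 0, 0, 0, 0, 0],
    [2.5, -0.3, 0, 0, 0, 0, 0],
    [2.5, -0.3, 0, 0, 0, 0, 0],
    [2.5, 0, 0, 0, 0, 0, 0],
    [1.7, 0, 0, 0, 0, 0, 0],
    [0, 0, 0, 0, 0, 0, 0],
    [0, 0, 0, 0, 0, 0, 0],
  ],
)

```text
time: 18.25
tool_pos: [0.705, 0.0547, 0.3249]
ee_rot: [3.141, -0.048, -0.005]
wrist_force: [0.3, 0.2, 0.4]
grip_width: -0.0003
finger_force: 0.0
```

```bash
python3 -c "
from h import *
plan(.70,.055,.26,-.03)
o=pose()[0];print(o['joint_pos'].round(2),o['wrist_force'])
for cn in ('scene','top'):
  c=env.camera(cn)
  for n in ('lid_front','wing_r_grip','stud_grip'): print(n,[(round(d['score'],2),w(c,d['location']).round(3).tolist()) for d in env.pinpoint(cn,n)][:2])
# path
cd=lambda t:np.array([.657-.175*np.cos(t)+.006*np.sin(t)+.011,.0855+.175*np.sin(t)+.006*np.cos(t)])
ts=np.linspace(1.57,0,9);p=np.array([cd(t) for t in ts]);print(p.round(4));print((np.diff(p,axis=0)*100).round(2))
"
```

```text
TCP [0.705  0.0547 0.3249] a -0.03 tilt [-0.003 -0.    -1.   ] wz -0.0 shift cm [-0.5  -0.01  6.49] w -0.0003
[0.03 0.65 0.8  0.   1.69 1.63] [0.32734119 0.21576587 0.37496733]
lid_front [(0.69, [0.667, 0.114, 0.29]), (0.37, [0.703, 0.227, 0.243])]
wing_r_grip [(0.59, [0.698, -0.01, 0.242])]
stud_grip [(0.74, [0.699, 0.11, 0.242]), (0.65, [0.663, 0.112, 0.288])]
lid_front [(0.76, [0.663, 0.114, 0.284])]
wing_r_grip [(0.48, [0.696, -0.007, 0.241]), (0.22, [0.665, 0.44, 0.001])]
stud_grip []
[[0.6739 0.2605]
 [0.6396 0.2583]
 [0.6065 0.2494]
 [0.5757 0.2343]
 [0.5484 0.2134]
 [0.5258 0.1877]
 [0.5086 0.158 ]
 [0.4975 0.1255]
 [0.493  0.0915]]
[[-3.42 -0.22]
 [-3.31 -0.88]
 [-3.08 -1.51]
 [-2.72 -2.09]
 [-2.27 -2.58]
 [-1.72 -2.97]
 [-1.11 -3.25]
 [-0.45 -3.4 ]]
```

Call:
step_arm(
  series=[
    [0, 0, 2.2, 0, 0, 0, 0],
    [0, 0, 2.2, 0, 0, 0, 0],
    [0, 0, 2, 0, 0, 0, 0],
    [0, 0, 0, 0, 0, 0, 0],
    [-1.5, 0, 0, 0, 0, 0, 0],
    [-1.6, 0, 0, 0, 0, 0, 0],
    [-1.7, 0, 0.1, 0, 0, 0, 0],
    [-1.7, 0, 0.1, 0, 0, 0, 0],
    [-1.65, 0, 0.45, 0, 0, 0, 0],
    [-1.65, 0, 0.45, 0, 0, 0, 0],
    [-1.55, 0, 0.75, 0, 0, 0, 0],
    [-1.55, 0, 0.75, 0, 0, 0, 0],
    [-1.35, 0, 1.05, 0, 0, 0, 0],
    [-1.35, 0, 1.05, 0, 0, 0, 0],
    [0, 0, 0, 0, 0, 0, 0],
    [0, 0, 0, 0, 0, 0, 0],
  ],
)

```text
time: 19.98
tool_pos: [0.5494, 0.0595, 0.2177]
ee_rot: [-3.141, 0.047, -0.002]
wrist_force: [0.5, 0.5, 0.3]
grip_width: -0.0002
finger_force: 0.0
```

```bash
python3 -c "
from h import *
plan(.5258,.055,.1877,-.03)
print(pose()[0]['wrist_force'])
c=env.camera('scene');cv2.imwrite('pics/s4.png',c['frame'])
for n in ('lid_front','wing_l_grip','wing_r_grip','stud_grip'): print(n,[(round(d['score'],2),w(c,d['location']).round(3).tolist()) for d in env.pinpoint('scene',n)][:2])
"
```

```text
TCP [0.5494 0.0595 0.2177] a -0.03 tilt [ 0.001  0.    -1.   ] wz -0.0 shift cm [-2.34  0.52  3.  ] w -0.0002
[0.54703643 0.45627959 0.34639877]
lid_front [(0.59, [0.514, 0.114, 0.222])]
wing_l_grip [(0.77, [0.569, 0.236, 0.223])]
wing_r_grip [(0.66, [0.566, -0.006, 0.219]), (0.56, [0.661, 0.117, 0.087])]
stud_grip [(0.53, [0.567, 0.114, 0.219])]
```

Call:
step_arm(
  series=[
    [-1.15, 0.1, 1.4, 0, 0, 0, 0],
    [-1.15, 0.1, 1.4, 0, 0, 0, 0],
    [-0.9, 0.1, 1.5, 0, 0, 0, 0],
    [-0.9, 0, 1.5, 0, 0, 0, 0],
    [-0.6, 0, 1.65, 0, 0, 0, 0],
    [-0.6, 0, 1.65, 0, 0, 0, 0],
    [-0.2, 0, 1.4, 0, 0, 0, 0],
    [-0.2, 0, 1.2, 0, 0, 0, 0],
    [0, 0, 0.6, 0, 0, 0, 0],
    [0, 0, 0, 0, 0, 0, 0],
    [0, 0, 0, 0, 0, 0, 0],
  ],
)

```text
time: 21.15
tool_pos: [0.4924, 0.0582, 0.0937]
ee_rot: [-3.141, 0.047, -0.0]
wrist_force: [1.0, -0.7, 0.9]
grip_width: 0.0001
finger_force: 0.0
```

```bash
python3 -c "
from h import *
plan(.493,.055,.0915,-.03)
print(pose()[0]['wrist_force'])
c=env.camera('scene')
for n in ('lid_front','wing_l_grip','wing_r_grip','stud_grip'): print(n,[(round(d['score'],2),w(c,d['location']).round(3).tolist()) for d in env.pinpoint('scene',n)][:2])
"
```

```text
TCP [0.4924 0.0582 0.0937] a -0.03 tilt [ 0.  0. -1.] wz -0.0 shift cm [0.07 0.32 0.22] w 0.0001
[ 0.98981431 -0.73818315  0.85236713]
lid_front [(0.98, [0.462, 0.115, 0.095])]
wing_l_grip [(0.5, [0.504, 0.238, 0.127])]
wing_r_grip [(0.6, [0.499, -0.004, 0.129]), (0.38, [0.5, 0.117, 0.126])]
stud_grip [(0.48, [0.5, 0.116, 0.126])]
```

Nearly shut. I press gently until the force rises.

Call:
step_arm(
  series=[
    [0, 0, 0.1, 0, 0, 0, 0],
    [0, 0, 0.1, 0, 0, 0, 0],
    [0, 0, 0.1, 0, 0, 0, 0],
    [0, 0, 0.1, 0, 0, 0, 0],
    [0, 0, 0, 0, 0, 0, 0],
    [0, 0, 0, 0, 0, 0, 0],
  ],
)

```text
time: 21.9
tool_pos: [0.4922, 0.0582, 0.0914]
ee_rot: [3.141, -0.047, 0.002]
wrist_force: [-14.1, -0.5, 30.3]
grip_width: -0.0
finger_force: 14.9
```

Call:
step_arm(
  series=[
    [0, 0, -1, 0, 0, 0, 0],
    [0, 0, -2.5, 0, 0, 0, 0],
    [0, 0, -3.5, 0, 0, 0, 0],
    [-3, 0, -3.5, 0, 0, 0, 0],
    [-3.5, 0, -3.5, 0, 0, 0, 0],
    [-3.5, 0, -2, 0, 0, 0, 0.7],
    [-3.5, 0, 0, 0, 0, 0, 0.7],
    [-3, 0, 0, 0, 0, 0, 0.7],
    [0, 0, 0, 0, 0, 0, 0.7],
    [0, 0, 0, 0, 0, 0, 0.7],
  ],
)

```text
time: 22.73
tool_pos: [0.335, 0.063, 0.241]
ee_rot: [-3.141, 0.047, -0.004]
wrist_force: [1.0, -0.4, -0.1]
grip_width: 0.0594
finger_force: 0.0
```

```bash
cat >> h.py <<'E'
def knobs(cn,lo=.112,save=None):
    c=env.camera(cn);P=cloud(c)
    if save: cv2.imwrite(save,c['frame'])
    for n,(x,y) in dict(wl=(.504,.238),st=(.501,.116),wr=(.499,-.003)).items():
        m=(abs(P[...,0]-x)<.045)&(abs(P[...,1]-y)<.045)&(P[...,2]>lo)&(P[...,2]<.16)
        q=P[m]
        if len(q)<10: print(cn,n,"few");continue
        (cx,cy),(sw,sh),a=cv2.minAreaRect((q[:,:2]*1000).astype(np.float32))
        if sw<sh:a+=90
        print(cn,n,len(q),"ctr",round(cx,1),round(cy,1),"size",round(sw,1),round(sh,1),"axis",round((a+45)%180-45,1),"top",np.percentile(q[:,2],95).round(4))
    for n in ('lid_front','wing_l_grip','wing_r_grip','stud_grip'): print(cn,n,[(round(d['score'],2),w(c,d['location']).round(4).tolist()) for d in env.pinpoint(cn,n)][:2])
E
python3 -c "
from h import *
knobs('scene',.118,'pics/s5.png');knobs('top',.118)
plan(.499,-.002,.20,np.pi/2-.03)"
```

```text
scene wl 161 ctr 509.0 235.6 size 57.1 19.7 axis 73.5 top 0.1402
scene st 124 ctr 504.4 116.7 size 41.2 19.5 axis 80.3 top 0.1387
scene wr 170 ctr 499.7 -2.1 size 59.0 19.0 axis 87.5 top 0.1405
scene lid_front [(0.62, [0.4571, 0.1175, 0.0915])]
scene wing_l_grip [(0.52, [0.5039, 0.2371, 0.1269])]
scene wing_r_grip [(0.6, [0.5009, -0.0024, 0.1261])]
scene stud_grip [(0.59, [0.5008, 0.1171, 0.1255])]
top wl 90 ctr 505.3 237.3 size 58.3 12.2 axis 79.6 top 0.142
top st 71 ctr 501.4 117.3 size 40.0 14.0 axis 83.9 top 0.1396
top wr 88 ctr 498.1 -1.8 size 55.5 12.2 axis 86.8 top 0.1411
top lid_front [(0.83, [0.4547, 0.1189, 0.0905])]
top wing_l_grip [(0.66, [0.5089, 0.2352, 0.1281])]
top wing_r_grip [(0.71, [0.4977, -0.002, 0.1319]), (0.58, [0.5593, 0.1208, 0.0035])]
top stud_grip [(0.62, [0.5012, 0.1189, 0.1251])]
TCP [0.3355 0.0629 0.2402] a -0.03 tilt [-0.001 -0.    -1.   ] wz -1.571 shift cm [-6.   16.53  4.02] w 0.06
```

View pics/s5.png

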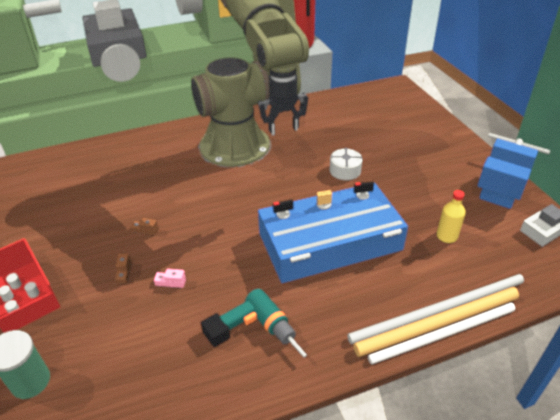

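Scene view: the lid is shut, with the wings at (283,207) and (363,188) and the stud at (324,198), all along the case's y.

Call:
step_arm(
  series=[
    [0, 0, 0, 0, 0, -0.119, 0.5],
    [0, 0, 0, 0, 0, -0.119, 0.5],
    [0, 0, 0, 0, 0, -0.119, 0.5],
    [0, 0, 0, 0, 0, -0.119, 0.5],
    [0, 0, 0, 0, 0, -0.119, 0.5],
    [0, 0, 0, 0, 0, -0.119, 0.5],
    [0, 0, 0, 0, 0, -0.119, 0.5],
    [0, 0, 0, 0, 0, -0.119, 0.5],
    [0, 0, 0, 0, 0, -0.119, 0.5],
    [0, 0, 0, 0, 0, -0.119, 0.5],
    [0, 0, 0, 0, 0, -0.119, 0.5],
    [0, 0, 0, 0, 0, -0.119, 0.5],
    [0, 0, 0, 0, 0, -0.119, 0.5],
    [-1.5, 3.5, 0, 0, 0, 0, 0.5],
    [-1.5, 3.5, 0, 0, 0, 0, 0.5],
    [-1.5, 3.5, 0, 0, 0, 0, 0.5],
    [-1.1, 3.5, 0, 0, 0, 0, 0.5],
    [0, 2, 0, 0, 0, 0, 0.5],
    [0, 0, 0, 0, 0, 0, 0.5],
    [0, 0, 0, 0, 0, 0, 0.5],
  ],
)

```text
time: 24.9
tool_pos: [0.4923, -0.0018, 0.2395]
ee_rot: [-2.28, -2.159, 0.002]
wrist_force: [-0.7, -0.6, -0.4]
grip_width: 0.0428
finger_force: 0.0
```

```bash
python3 -c "
from h import *
plan(.4985,-.002,.107,1.515)"
```

```text
TCP [ 0.4923 -0.0018  0.2395] a 1.516 tilt [-0.002  0.    -1.   ] wz 0.001 shift cm [1.000e-02 6.200e-01 1.325e+01] w 0.0428
```

Call:
step_arm(
  series=[
    [0, 0.6, 2, 0, 0, 0, 0.5],
    [0, 0, 2.5, 0, 0, 0, 0.5],
    [0, 0, 2.5, 0, 0, 0, 0.5],
    [0, 0, 2.5, 0, 0, 0, 0.5],
    [0, 0, 1.8, 0, 0, 0, 0.5],
    [0, 0, 1, 0, 0, 0, 0.5],
    [0, 0, 0.9, 0, 0, 0, 0.5],
    [0, 0, 0, 0, 0, 0, 0.5],
    [0, 0, 0, 0, 0, 0, 0.5],
  ],
)

```text
time: 25.65
tool_pos: [0.4982, -0.0019, 0.109]
ee_rot: [2.28, 2.161, 0.001]
wrist_force: [0.4, -1.1, 0.6]
grip_width: 0.0428
finger_force: 0.0
```

```bash
python3 -c "
from h import *
plan(.4985,-.002,.107,1.515);print(pose()[0]['wrist_force'])"
```

```text
TCP [ 0.4982 -0.0019  0.109 ] a 1.517 tilt [ 0.001 -0.    -1.   ] wz 0.002 shift cm [-0.01  0.03  0.2 ] w 0.0428
[ 0.37590995 -1.05294102  0.59890489]
```

Call:
step_arm(
  series=[
    [0, 0, 0, 0, 0, 0, 0],
    [0, 0, 0, 0, 0, 0, 0],
    [0, 0, 0, 0, 0, 0, 0],
    [0, 0, 0, 0, 0, 0, 0],
    [0, 0, 0, 0, 0, 0, 0],
    [0, 0, 0, 0, 0, 0, 0],
    [0, 0, 0, 0, 0, 0.11, 0],
    [0, 0, 0, 0, 0, 0.11, 0],
    [0, 0, 0, 0, 0, 0.11, 0],
    [0, 0, 0, 0, 0, 0.11, 0],
    [0, 0, 0, 0, 0, 0.11, 0],
    [0, 0, 0, 0, 0, 0.11, 0],
    [0, 0, 0, 0, 0, 0.11, 0],
    [0, 0, 0, 0, 0, 0, 0],
  ],
)

```text
time: 26.82
tool_pos: [0.4993, -0.002, 0.1095]
ee_rot: [2.928, 1.135, 0.005]
wrist_force: [7.2, -0.3, 5.6]
grip_width: 0.011
finger_force: 59.8
```

Call:
step_arm(
  series=[
    [0, 0, 0, 0, 0, 0.11, 0],
    [0, 0, 0, 0, 0, 0.11, 0],
    [0, 0, 0, 0, 0, 0.11, 0],
    [0, 0, 0, 0, 0, 0.11, 0],
    [0, 0, 0, 0, 0, 0.11, 0],
    [0, 0, 0, 0, 0, 0.11, 0],
    [0, 0, 0, 0, 0, 0.1, 0],
    [0, 0, 0, 0, 0, 0, 0],
    [0, 0, 0, 0, 0, 0, 0],
  ],
)

```text
time: 27.57
tool_pos: [0.4994, -0.0021, 0.1095]
ee_rot: [3.141, -0.022, 0.006]
wrist_force: [7.1, -1.1, 4.9]
grip_width: 0.0108
finger_force: 59.7
```

```bash
python3 -c "
from h import *
plan(.4985,-.002,.107,-.06);o=pose()[0];print(o['wrist_force'],o['ft_torque'],o['finger_force'])"
```

```text
TCP [ 0.4994 -0.0021  0.1095] a -0.014 tilt [ 0.004 -0.    -1.   ] wz 0.046 shift cm [-0.09 -0.01  0.25] w 0.0108
[ 7.11100368 -1.11490789  4.94107734] [-0.06004027 -1.09370657 -0.09525797] 59.67117369174957
```

Call:
step_arm(
  series=[
    [0, 0, 0, 0, 0, 0.04, 0],
    [0, 0, 0, 0, 0, 0, 0],
    [0, 0, 0, 0, 0, 0, 0.5],
    [0, 0, 0, 0, 0, 0, 0.5],
    [0, 0, 0, 0, 0, 0, 0.5],
    [0, 0, 0, 0, 0, 0, 0.5],
    [0, 0, -1, 0, 0, 0, 0.5],
    [0, 0, -2, 0, 0, 0, 0.5],
    [0, 0, -3, 0, 0, 0, 0.5],
    [0, 0, -3, 0, 0, 0, 0.5],
    [0, 0, -1, 0, 0, 0, 0.5],
    [0, 0, 0, 0, 0, 0, 0.5],
  ],
)

```text
time: 28.57
tool_pos: [0.4991, -0.002, 0.2117]
ee_rot: [3.14, -0.083, 0.008]
wrist_force: [0.1, 0.3, 0.6]
grip_width: 0.0429
finger_force: 0.0
```

Call:
step_arm(
  series=[
    [0, 0, 0, 0, 0, -0.12, 0.5],
    [0, 0, 0, 0, 0, -0.12, 0.5],
    [0, 0, 0, 0, 0, -0.12, 0.5],
    [0, 0, 0, 0, 0, -0.12, 0.5],
    [0, 0, 0, 0, 0, -0.12, 0.5],
    [0, 0, 0, 0, 0, -0.12, 0.5],
    [0, 0, 0, 0, 0, -0.12, 0.5],
    [0, 0, 0, 0, 0, -0.12, 0.5],
    [0, 0, 0, 0, 0, -0.12, 0.5],
    [0, 0, 0, 0, 0, -0.12, 0.5],
    [0, 0, 0, 0, 0, -0.12, 0.5],
    [0, 0, 0, 0, 0, -0.12, 0.5],
    [0, 0, 0, 0, 0, 0, 0.5],
    [0, 0, 0, 0, 0, 0, 0.5],
  ],
)

```text
time: 29.73
tool_pos: [0.4978, -0.0019, 0.2077]
ee_rot: [-2.419, -2.003, 0.001]
wrist_force: [-0.3, 0.2, 0.7]
grip_width: 0.0426
finger_force: 0.0
```

```bash
python3 -c "
from h import *
plan(.5055,.237,.205,1.39);knobs('top',.118)"
```

```text
TCP [ 0.4978 -0.0019  0.2077] a 1.383 tilt [-0.001  0.    -1.   ] wz -0.007 shift cm [23.64 -3.54  0.27] w 0.0426
top wl 91 ctr 505.1 236.7 size 57.5 12.3 axis 80.0 top 0.1413
top st 71 ctr 501.3 117.7 size 39.0 14.7 axis 86.9 top 0.1395
top wr few
top lid_front [(0.8, [0.4569, 0.1196, 0.0891])]
top wing_l_grip [(0.73, [0.5079, 0.2349, 0.1285])]
top wing_r_grip []
top stud_grip [(0.38, [0.5008, 0.1186, 0.1251])]
```

Call:
step_arm(
  series=[
    [3, -0.5, 0, 0, 0, 0, 0.5],
    [3, -0.5, 0, 0, 0, 0, 0.5],
    [3, -0.5, 0, 0, 0, 0, 0.5],
    [3, -0.5, 0, 0, 0, 0, 0.5],
    [3, -0.5, 0, 0, 0, 0, 0.5],
    [3, -0.5, 0, 0, 0, 0, 0.5],
    [3, -0.5, 0, 0, 0, 0, 0.5],
    [2.6, 0, 0, 0, 0, 0, 0.5],
    [0, 0, 0, 0, 0, 0, 0.5],
    [0, 0, 0, 0, 0, 0, 0.5],
    [0, 0, 0, 0, 0, 0, 0.5],
  ],
)

```text
time: 30.9
tool_pos: [0.5068, 0.2361, 0.2082]
ee_rot: [-2.417, -2.007, 0.001]
wrist_force: [-0.6, -0.7, -0.4]
grip_width: 0.0428
finger_force: 0.0
```

```bash
python3 -c "
from h import *
plan(.5055,.237,.107,1.39)"
```

```text
TCP [0.5068 0.2361 0.2082] a 1.386 tilt [-0. -0. -1.] wz -0.004 shift cm [ 0.07 -0.14 10.12] w 0.0428
```

Call:
step_arm(
  series=[
    [0.1, -0.1, 2, 0, 0, 0, 0.5],
    [0, 0, 2.5, 0, 0, 0, 0.5],
    [0, 0, 2.5, 0, 0, 0, 0.5],
    [0, 0, 1.5, 0, 0, 0, 0.5],
    [0, 0, 1, 0, 0, 0, 0.5],
    [0, 0, 0.5, 0, 0, 0, 0.5],
    [0, 0, 0, 0, 0, 0, 0.5],
    [0, 0, 0, 0, 0, 0, 0],
    [0, 0, 0, 0, 0, 0, 0],
    [0, 0, 0, 0, 0, 0, 0],
    [0, 0, 0, 0, 0, 0, 0],
    [0, 0, 0, 0, 0, 0, 0],
    [0, 0, 0, 0, 0, 0, 0],
    [0, 0, 0, 0, 0, 0, 0],
  ],
)

```text
time: 32.07
tool_pos: [0.5066, 0.2377, 0.1095]
ee_rot: [2.416, 2.008, 0.003]
wrist_force: [-0.9, -1.5, 6.8]
grip_width: 0.0112
finger_force: 58.6
```

Call:
step_arm(
  series=[
    [0, 0, 0, 0, 0, 0.11, 0],
    [0, 0, 0, 0, 0, 0.11, 0],
    [0, 0, 0, 0, 0, 0.11, 0],
    [0, 0, 0, 0, 0, 0.11, 0],
    [0, 0, 0, 0, 0, 0.11, 0],
    [0, 0, 0, 0, 0, 0.11, 0],
    [0, 0, 0, 0, 0, 0.11, 0],
    [0, 0, 0, 0, 0, 0.11, 0],
    [0, 0, 0, 0, 0, 0.11, 0],
    [0, 0, 0, 0, 0, 0.11, 0],
    [0, 0, 0, 0, 0, 0.11, 0],
    [0, 0, 0, 0, 0, 0.11, 0],
    [0, 0, 0, 0, 0, 0.11, 0],
    [0, 0, 0, 0, 0, 0, 0],
    [0, 0, 0, 0, 0, 0, 0],
  ],
)

```text
time: 33.32
tool_pos: [0.5067, 0.2376, 0.1096]
ee_rot: [-3.14, 0.069, -0.003]
wrist_force: [-0.4, -2.1, 6.6]
grip_width: 0.0113
finger_force: 58.8
```

```bash
python3 -c "
from h import *
plan(.5055,.237,.107,-.055);o=pose()[0];print(o['wrist_force'],o['ft_torque'],o['finger_force'])"
```

```text
TCP [0.5067 0.2376 0.1096] a -0.044 tilt [ 0.002  0.    -1.   ] wz 0.011 shift cm [-0.11  0.07  0.26] w 0.0113
[-0.36126113 -2.13496542  6.59743916] [-0.39173639  0.09319909 -0.03983841] 58.802454471588135
```

Call:
step_arm(
  series=[
    [0, 0, 0, 0, 0, 0, 0.5],
    [0, 0, 0, 0, 0, 0, 0.5],
    [0, 0, 0, 0, 0, 0, 0.5],
    [0, 0, 0, 0, 0, 0, 0.5],
    [0, 0, -1, 0, 0, 0, 0.5],
    [0, 0, -2, 0, 0, 0, 0.5],
    [0, 0, -3, 0, 0, 0, 0.5],
    [0, 0, -3, 0, 0, 0, 0.5],
    [0, 0, -1, 0, 0, 0, 0.5],
    [0, 3, 0, 0, 0, 0, 0.5],
    [0, 3, 0, 0, 0, 0, 0.5],
    [0, 3, 0, 0, 0, 0, 0.5],
    [0, 3, 0, 0, 0, 0, 0.5],
    [0, 0, 0, 0, 0, 0, 0.5],
  ],
)

```text
time: 34.48
tool_pos: [0.5007, 0.1141, 0.2089]
ee_rot: [3.14, -0.072, 0.0]
wrist_force: [-0.2, -0.2, -0.2]
grip_width: 0.0424
finger_force: 0.0
```

Call:
step_arm(
  series=[
    [0, 0, 0, 0, 0, -0.12, 0.5],
    [0, 0, 0, 0, 0, -0.12, 0.5],
    [0, 0, 0, 0, 0, -0.12, 0.5],
    [0, 0, 0, 0, 0, -0.12, 0.5],
    [0, 0, 0, 0, 0, -0.12, 0.5],
    [0, 0, 0, 0, 0, -0.12, 0.5],
    [0, 0, 0, 0, 0, -0.12, 0.5],
    [0, 0, 0, 0, 0, -0.12, 0.5],
    [0, 0, 0, 0, 0, -0.12, 0.5],
    [0, 0, 0, 0, 0, -0.12, 0.5],
    [0, 0, 0, 0, 0, -0.12, 0.5],
    [0, 0, 0, 0, 0, -0.12, 0.5],
    [0, 0, 0, 0, 0, -0.12, 0.5],
    [0, 0, 0, 0, 0, 0, 0.5],
    [0, 0, 0, 0, 0, 0, 0.5],
  ],
)

```text
time: 35.73
tool_pos: [0.5009, 0.118, 0.2086]
ee_rot: [2.284, 2.157, 0.0]
wrist_force: [-0.3, -1.3, -0.5]
grip_width: 0.0427
finger_force: 0.0
```

```bash
python3 -c "
from h import *
plan(.5025,.1175,.107,1.51);knobs('scene',.118)"
```

```text
TCP [0.5009 0.118  0.2086] a 1.513 tilt [ 0.  0. -1.] wz 0.003 shift cm [-0.04  0.16 10.16] w 0.0427
scene wl 120 ctr 508.4 236.3 size 14.5 57.9 axis -4.9 top 0.1411
scene st 122 ctr 504.2 116.3 size 40.1 20.8 axis 84.2 top 0.1387
scene wr 112 ctr 499.9 -4.3 size 11.8 58.6 axis -3.7 top 0.1409
scene lid_front [(0.68, [0.4581, 0.1188, 0.0954])]
scene wing_l_grip [(0.57, [0.5028, 0.2349, 0.1285])]
scene wing_r_grip [(0.55, [0.4978, -0.0021, 0.1278])]
scene stud_grip [(0.59, [0.5601, 0.1166, 0.0014]), (0.54, [0.4988, 0.1183, 0.1232])]
```

Call:
step_arm(
  series=[
    [0, 0.2, 2, 0, 0, 0, 0.5],
    [0, 0, 2.5, 0, 0, 0, 0.5],
    [0, 0, 2.5, 0, 0, 0, 0.5],
    [0, 0, 1.5, 0, 0, 0, 0.5],
    [0, 0, 1, 0, 0, 0, 0.5],
    [0, 0, 0.3, 0, 0, 0, 0.5],
    [0, 0, 0, 0, 0, 0, 0.5],
    [0, 0, 0, 0, 0, 0, 0],
    [0, 0, 0, 0, 0, 0, 0],
    [0, 0, 0, 0, 0, 0, 0],
    [0, 0, 0, 0, 0, 0, 0],
    [0, 0, 0, 0, 0, 0, 0],
    [0, 0, 0, 0, 0, 0, 0],
    [0, 0, 0, 0, 0, 0, 0],
  ],
)

```text
time: 37.15
tool_pos: [0.503, 0.1176, 0.1106]
ee_rot: [2.28, 2.16, 0.0]
wrist_force: [-1.9, -2.3, 3.4]
grip_width: 0.0126
finger_force: 61.4
```

Call:
step_arm(
  series=[
    [0, 0, 0.2, 0, 0, 0, 0],
    [0, 0, 0.2, 0, 0, 0, 0],
    [0, 0, 0.2, 0, 0, 0, 0],
    [0, 0, 0.2, 0, 0, 0, 0],
    [0, 0, 0, 0, 0, 0, 0],
    [0, 0, 0, 0, 0, 0, 0],
  ],
)

```text
time: 37.65
tool_pos: [0.5031, 0.1176, 0.1028]
ee_rot: [2.28, 2.16, 0.001]
wrist_force: [-3.6, -2.8, 10.6]
grip_width: 0.013
finger_force: 62.7
```

Call:
step_arm(
  series=[
    [0, 0, 0, 0, 0, 0.11, 0],
    [0, 0, 0, 0, 0, 0.11, 0],
    [0, 0, 0, 0, 0, 0.11, 0],
    [0, 0, 0, 0, 0, 0.11, 0],
    [0, 0, 0, 0, 0, 0.11, 0],
    [0, 0, 0, 0, 0, 0.11, 0],
    [0, 0, 0, 0, 0, 0.11, 0],
    [0, 0, 0, 0, 0, 0.11, 0],
    [0, 0, 0, 0, 0, 0.11, 0],
    [0, 0, 0, 0, 0, 0.11, 0],
    [0, 0, 0, 0, 0, 0.11, 0],
    [0, 0, 0, 0, 0, 0.11, 0],
    [0, 0, 0, 0, 0, 0.11, 0],
    [0, 0, 0, 0, 0, 0.1, 0],
    [0, 0, 0, 0, 0, 0, 0],
    [0, 0, 0, 0, 0, 0, 0],
  ],
)

```text
time: 38.98
tool_pos: [0.5029, 0.1176, 0.1028]
ee_rot: [3.141, -0.022, 0.0]
wrist_force: [-5.0, -2.0, 10.4]
grip_width: 0.0129
finger_force: 62.7
```

```bash
python3 -c "
from h import *
plan(.503,.1175,.107,-.03);o=pose()[0];print(o['wrist_force'],o['ft_torque'],o['finger_force'])"
```

```text
TCP [0.5029 0.1176 0.1028] a -0.014 tilt [ 0. -0. -1.] wz 0.016 shift cm [ 0.01  0.01 -0.42] w 0.0129
[-5.04119619 -1.96817263 10.43407035] [-0.61336658  0.92666144 -0.05844436] 62.678375244140625
```

Call:
step_arm(
  series=[
    [0, 0, 0, 0, 0, 0.03, 0],
    [0, 0, 0, 0, 0, 0, 0],
    [0, 0, 0, 0, 0, 0, 0.5],
    [0, 0, 0, 0, 0, 0, 0.5],
    [0, 0, 0, 0, 0, 0, 0.5],
    [0, 0, 0, 0, 0, 0, 0.5],
    [0, 0, -1, 0, 0, 0, 0.5],
    [0, 0, -2, 0, 0, 0, 0.5],
    [0, 0, -3, 0, 0, 0, 0.5],
    [0, 0, -3, 0, 0, 0, 0.5],
    [-3, 0, -2, 0, 0, 0, 0.5],
    [-3, 0, 0, 0, 0, 0, 0.5],
    [-3, 0, 0, 0, 0, 0, 0.5],
    [-3, 0, 0, 0, 0, 0, 0.5],
    [-3, 0, 0, 0, 0, 0, 0.5],
    [0, 0, 0, 0, 0, 0, 0.5],
    [0, 0, 0, 0, 0, 0, 0.5],
  ],
)

```text
time: 40.4
tool_pos: [0.3527, 0.1243, 0.2135]
ee_rot: [-3.14, 0.067, -0.003]
wrist_force: [0.8, -0.4, 0.3]
grip_width: 0.0428
finger_force: 0.0
```

```bash
python3 -c "
from h import *
knobs('top',.118);knobs('scene',.118,'pics/s6.png')
I=cv2.imread('pics/s6.png')[160:300,230:430];cv2.imwrite('pics/s6c.png',cv2.resize(I,None,fx=4,fy=4))
jaws('scene',[(.383,-.24)]) if 0 else None
c=env.camera('scene');P=cloud(c)
m=(abs(P[...,0]-.56)<.08)&(abs(P[...,1]-.117)<.16)&(P[...,2]>.07)&(P[...,2]<.1);q=P[m]
b=np.c_[np.ones(len(q)),q[:,:2]];print(np.linalg.lstsq(b,q[:,2],rcond=None)[0],q[:,2].mean())
for n in ('chuck','drill','oil_bottle'): print(n,[w(c,d['location']).round(3).tolist() for d in env.pinpoint('scene',n)][:1])"
```

```text
top wl 101 ctr 504.7 237.5 size 13.0 55.6 axis -2.2 top 0.1415
top st 70 ctr 501.3 116.1 size 39.1 12.0 axis 0.4 top 0.1377
top wr 82 ctr 497.1 -3.2 size 11.7 55.4 axis -0.6 top 0.141
top lid_front [(0.69, [0.4558, 0.1195, 0.0925])]
top wing_l_grip [(0.51, [0.5057, 0.237, 0.1272]), (0.51, [0.5581, 0.1194, 0.0012])]
top wing_r_grip [(0.65, [0.4964, -0.001, 0.1281])]
top stud_grip [(0.48, [0.5038, 0.1195, 0.1207])]
scene wl 121 ctr 509.3 236.6 size 15.2 57.9 axis -3.5 top 0.1418
scene st 91 ctr 502.4 116.4 size 15.7 46.9 axis -3.0 top 0.1367
scene wr 112 ctr 501.5 -3.5 size 13.6 61.9 axis -1.9 top 0.141
scene lid_front [(0.8, [0.4571, 0.1174, 0.0955])]
scene wing_l_grip [(0.62, [0.5019, 0.235, 0.1267])]
scene wing_r_grip []
scene stud_grip []
[ 0.09439909 -0.00209576 -0.00045569] 0.09316302473194052
chuck [[0.275, 0.301, 0.004]]
drill [[0.748, -0.139, -0.004]]
oil_bottle [[0.665, 0.435, 0.002]]
```

View pics/s6c.png

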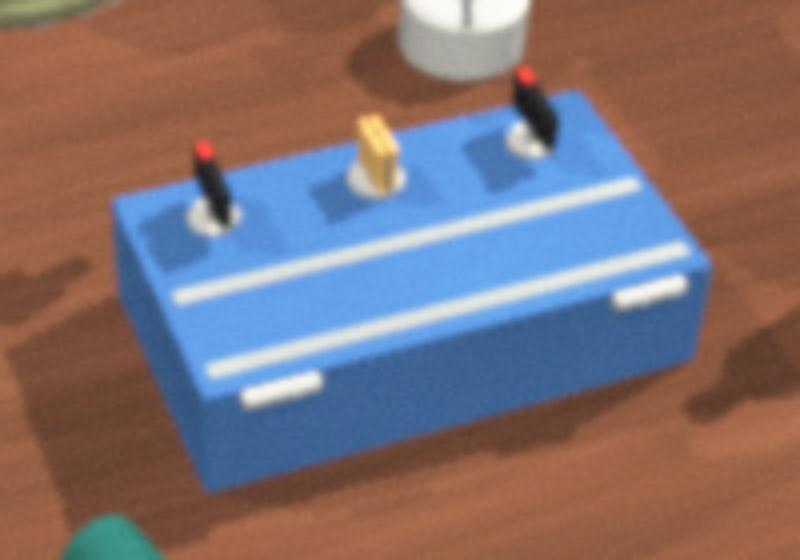

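The crop shows both wings at (212,185) and (535,110) and the stud at (378,155) turned along the case's x. The stud's top sits about 2 mm below its start height, so it is in the catch rather than stuck under the block (about 6 mm). The lid is flat.

```bash
python3 -c "
from rig import env
print(env.hand_in())"
```

```text
the job is handed in; nothing more can be done
None
```

I handed the job in at about 41 s. Both steel jaws lie flat in the case, the lid is shut, both wing knobs and the stud are fastened, and the chuck, drill and oil bottle did not move. These come from camera and force checks; `env.hand_in()` returned no verdict.

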